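Unclamp a heater barrel and present its nose to the inspection camera

TASK

The steel heater barrel lies in the service cradle under a hinged wire hold-down: swing the hold-down all the way back by its handle, then lift the barrel out. Present the barrel to the inspection camera: hold it in the air in line with the lens, which looks down at a slant, with its narrow nose pointing straight into the middle of the lens, 50 mm in front of the glass, and finish while holding it still there. Do not touch the camera, do not drop the barrel, and leave the tape roll, nozzle, tweezers and meter where they lie.

Things in the scene. Friction and masses are not known exactly. Their poses are not given: they have to be found in the camera images.
- cradle: Service cradle fixed to the bench: plate 100 x 142 x 10 mm with two black V-blocks, 60 mm wide in x, up to 54 mm high, at y = -59 to -47 and +26 to +36 mm; between them the barrel is free to grip from above. Origin: centre of the plate's underside, on the bench; z up, y along the barrel (to its nose), x to the hinge side. The barrel's axis lies at x = 0, 42 mm above the bench.
- holddown (a joint): Hinge angle of the wire hold-down, rad: 0 = down over the barrel, growing as the handle is lifted and swung over to the cradle's +x side; stop at 2.75, lying back beyond the cradle. Above 1.9 counts as swung back. It is light and its stiff hinge (0.07 N m) keeps it where it is left.
- holddown_handle (a point): Centre of the hold-down's handle: black sleeve, 13 mm diameter, 56 mm long, parallel to the cradle's y, joining two wire arms (8 mm, at y = -41 and +41 mm, nothing between them). Shut, it is 58 mm from the barrel's axis on the cradle's -x side and 65 mm above the bench: do not open the fingers so wide there that one meets the barrel. It may turn between the fingers as it swings.
- holddown_hinge (a point): Point on the hold-down's hinge axis midway between its arms, 46 mm above the bench, at x = +24 mm of the cradle. Same axes as the cradle; the hinge turns about y. The handle's centre runs on a circle of 84 mm radius about this point.
- barrel_centre (a point): Centre of the heater barrel, a bare steel turned part 120 mm long, about 85 g: collar of 21 mm diameter at the tail, tube about 20 mm in diameter, tapering over the last 23 mm to the nose. The point is half-way along, on the axis. Its x axis runs along the barrel to the nose; at the start that is the cradle's +y.
- barrel_nose (a point): Tip of the barrel's narrow nose (6 mm in diameter), on its axis, 60 mm from the barrel's centre. Same axes as the barrel's centre.
- lens (a point): Centre of the front glass of the inspection camera (white housing 46 mm square, black lens, 50 mm ring light) on a stand: column 360 mm high behind it, grey foot 130 x 100 mm. It looks along this point's -x axis, towards the robot and 0.2 to 0.5 rad downward; x points back into the camera, y is level. Presented right, the barrel's x axis lies along this x axis with the nose at x = -50 mm, y = z = 0.
- tape_roll: Bystander: roll of tape lying flat, 90 mm in diameter, 12 mm high. Origin: centre of its underside.
- guide_nozzle: Bystander: thin steel wire-guide nozzle, 60 mm long, 10 mm in diameter, lying along its x. Origin: centre of its underside.
- tweezers: Bystander: black tweezers, 127 x 14 x 9 mm, lying along their x. Origin: centre of the underside.
- temp_meter: Bystander: hand-held tip thermometer, 118 x 66 x 30 mm, lying on its back, long along its x. Origin: centre of its underside.
There are look-alikes about, which are no part of the job. Leave any turquoise look-alike of the part that bears barrel_centre alone.

How it is judged (in metres and radians):
On the way, in this order (a step that is already met when the one before it is completed fails the run):
1. the hold-down is swung back (value of joint holddown above 1.9 rad), for 0.2 s.
2. the barrel is lifted clear of the cradle (height (world z) of barrel_centre above 0.09 m and contact force between head_barrel and cradle below 0.05 N and contact force between head_barrel and the fingers above 1 N), for 0.2 s.
At the end, for the whole second after the job is handed in: Held still in the fingers alone: nose 35 to 65 mm before the lens glass and within 9 mm of the lens axis sideways and up and down, nose towards the lens, barrel within 0.17 rad of the lens axis; the hold-down still swung back (over 1.9 rad) (x of barrel_nose in the frame of lens between -0.065 and -0.035 m and y of barrel_nose in the frame of lens between -0.009 and 0.009 m and z of barrel_nose in the frame of lens between -0.009 and 0.009 m and angle between the x axis of barrel_nose and the x axis of lens, either way round below 0.17 rad and x of barrel_centre in the frame of lens below -0.085 m and contact force between head_barrel and the fingers above 1 N and contact force between head_barrel and cradle below 0.05 N and height (world z) of barrel_centre above 0.08 m and linear speed of head_barrel below 0.02 m/s and angular speed of head_barrel below 0.2 rad/s and value of joint holddown above 1.9 rad); the arm keeps its last pose, push and grip.
It fails at once if the camera is touched by the robot or the barrel (contact force between any of the fingers, the arm, head_barrel and camera_stand above 0.5 N).
It fails at once if the barrel is dropped on the bench (height (world z) of barrel_centre below 0.025 m).
It fails at once if a bystander is moved more than 20 mm (distance of any of tape_roll, guide_nozzle, tweezers, temp_meter from where it was at the start of the episode above 0.02 m).
It also fails if it takes over 48 s, if anything falls off the work surface, if the arm or the gripper's body presses on something with over 40 N, if the wrist force passes 120 N, or if a joint passes its speed limit or range.

ROBOT

A 6-joint arm with a two-finger parallel gripper is mounted at the origin on a cart in front of the work surface, level with it; the furniture and walls round the work are solid. World frame = base frame: x ahead of the robot, y to its left, z up, the work surface at z = 0. Lengths are in m, angles in degrees, forces in N, time in s.
With the tool pointing down it reaches from about 0.35 to 0.875 m from the base axis. Payload 4.2 kg.
Tool frame: the origin (TCP) lies at the very end of the fingers, on their centre line; the grasp point (between the pads) lies 19 mm behind it; z points along the fingers, y is the line along which they close (so a half turn about z gives the same grasp; the last joint's range is limited). The gripper opens to 87 mm and grips with 3 to 60 N. Pads are 19 mm wide; open, the fingers measure 117 mm over their backs; the gripper's body (75 mm by 190 mm) begins 51 mm behind the grasp point.
Start: joints at [-52.162, 22.042, 0.453, 0, -68.411, -14.817], TCP at [0.244, -0.575, 0.223] pointing down, gripper open.
Joint ranges: [-179.83, 179.83], [-69.29, 118.12], [-61.27, 80.66], [-181.25, 117.63], [-171.15, -9.14], [-177.46, 177.46]. Speed limits (degrees/s): [159.86, 159.86, 180, 180, 180, 180].

INTERFACE

Orientations are given as a 3x3 rotation matrix whose columns are the frame's x, y, z axes.
In Python, from station import sense, cams, r gives the robot as it stands. The module is installed in compiled form; this text tells all that it offers.
- The arm moves only by the tool step_arm, never from a script. Its argument "targets" is text: rows parted by semicolons, each of 4 numbers parted by spaces: the shift along the tool's x, y, z in cm, then the turn about the tool's z in degrees. In form: x y z turn; .... A call has 1 to 12 rows; each row shifts and turns the commanded pose from where the row before left it, along the tool's axes as they then stand; what a row does not reach is not made up. A row lasts 1/12 s, in which the tool goes at most 41.7 mm and 7.16 degrees, less where a joint would pass 70% of its speed; a pose out of reach is approached as far as the arm can. A call with a gripper value outside its range is refused whole. "claw" is the finger opening in cm, from 0 to 8.7, set as the call begins (left out, the last holds). The fingers move at their own pace and stop on an object; the grip force is fixed at half the most. Time passes only in rows, so rows that do not move let the fingers close. It gives the time, the measured TCP pose, the force, the opening and the grip force at its end, in the units of the state.
- sense(): the state, without advancing time (a new reading comes with each control period).
- cams.capture(name): name is "scene" or "top" or "wrist"; returns a dict with "frame" (480x640x3 uint8, blue, green, red), "vertical_fov" (degrees; the focal length in pixels is half the picture's height over the tangent of half this angle, whatever the lens; pixels are square), "cx", "cy" (the principal point, pixels), "eye" and "rotation" of the camera in the world; the wrist camera has in their place "tool_from_camera" (4x4, takes a point from camera to tool coordinates, whose origin is the TCP and whose axes are the flange's). Camera axes: x right, y down, z forward; pixel columns grow to the right and rows downward; lengths in m; the calibration is good to about 2 mm. A picture is of the moment at which its call begins: read the wrist's pose just before it. There is no depth.
- r.finish_job(): hands the job in; it is judged then, once.
The state is a dict: "time_s": time; "joints": joint angles; "joint_velocities": joint speeds; "effort": joint torques, N m; "tcp_pos": TCP position; "ee_rot": TCP orientation; "wrist_force": force on the tool from outside, world axes, zero at the start; "moment": the same for the moment, N m; "gripper_width": opening from 0.0 (shut) to 1.0 (fully open); "gripper_force": force on a finger pad.
Only numpy, scipy, OpenCV 4.12 (cv2) and the standard library are available. Lean on these libraries where they do the work, as an engineer would, in place of code of your own. Each camera call takes 0.05 s, during which the arm holds its last target. There are 200 camera calls.

## Working session

There is one attempt and no reset: what is moved stays moved. The work goes in short steps, Python scripts to look and compute and a tool call to move; the robot and the scene stay as the last step left them, time stands still between calls to the robot, and variables do not carry over. Pictures are saved under pics/ and viewed, at most 10 in all, crops included, and the job is handed in when it is done.

Besides the shell and the picture viewer there is one more tool, called after "Call:" as name(argument=value, ...) on one line, values as JSON. step_arm: Moves the arm, as the interface text tells. Its arguments: {"type":"object","properties":{"targets":{"type":"string"},"claw":{"type":"number"}},"required":["targets"]}

```bash
mkdir -p pics
cat > h.py <<'E'
import numpy as np, cv2
from station import sense, cams, r
def snap(n,f):
    s=sense(); c=cams.capture(n); cv2.imwrite('pics/'+f,c['frame'])
    d={k:np.array(v).tolist() for k,v in c.items() if k!='frame'}
    d['tcp']=np.array(s['tcp_pos']).tolist(); d['R']=np.array(s['ee_rot']).tolist()
    import json; json.dump(d,open('pics/'+f+'.json','w')); return c
E
python3 - <<'E'
from h import *
for n in ['scene','top']:
    c=snap(n,n+'1.png'); print(n,c['vertical_fov'],c['cx'],c['cy'],c['eye'],np.round(c['rotation'],3).tolist())
s=sense();print(s['time_s'],s['tcp_pos'],np.round(s['ee_rot'],3).tolist())
E
```

```text
scene 44.099679891613114 327.36400073569945 233.09430815927772 [-0.05558771  0.47358675  1.16790034] [[-0.746, -0.492, 0.448], [-0.665, 0.568, -0.485], [-0.016, -0.66, -0.751]]
top 52.06537030074408 315.98687611140775 238.5996378195654 [ 0.44123635 -0.18313734  1.17981887] [[0.002, -0.997, 0.083], [-1.0, -0.003, -0.002], [0.003, -0.083, -0.997]]
0.1 [ 0.24421046 -0.57472459  0.22155332] [[-0.92, -0.391, -0.001], [-0.391, 0.92, 0.002], [0.0, 0.002, -1.0]]
```

View pics/scene1.png

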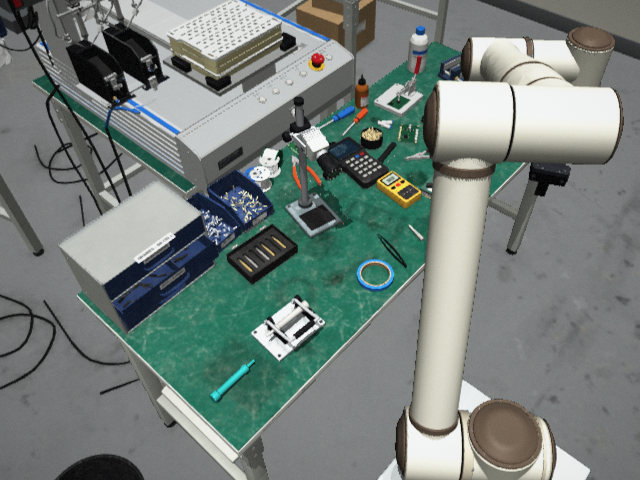

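View pics/top1.png

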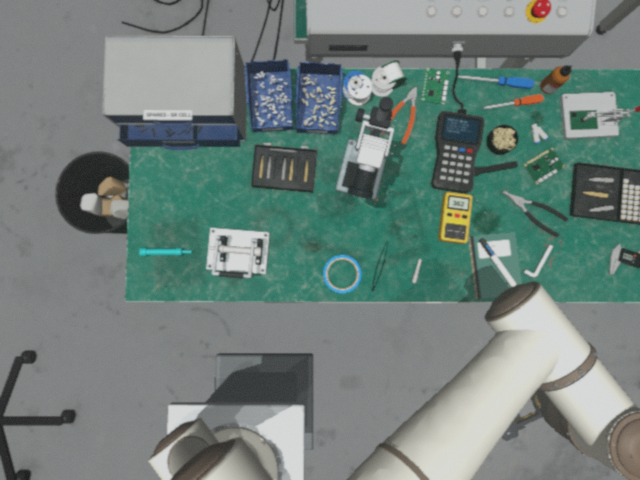

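The scene view shows the cradle at about (288,328), the turquoise look-alike at (232,380) and the camera at about (312,150). In the top view the same three are at (238,252), (165,252) and (370,150). The steel barrel in the cradle fits the description, and the turquoise one is the decoy. I'll enlarge crops of all of these to confirm.

Run:
```python
from h import *
t=cv2.imread('pics/top1.png');s=cv2.imread('pics/scene1.png')
def c(i,x,y,w,h):return cv2.resize(i[y:y+h,x:x+w],(400,300),interpolation=cv2.INTER_CUBIC)
cv2.imwrite('pics/crop1.png',np.vstack([np.hstack([c(t,198,220,80,60),c(s,242,286,92,69)]),np.hstack([c(t,324,90,80,120)if 0 else c(t,310,85,160,120),c(s,260,90,160,120)])]))
```

```text
(no output)
```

View pics/crop1.png

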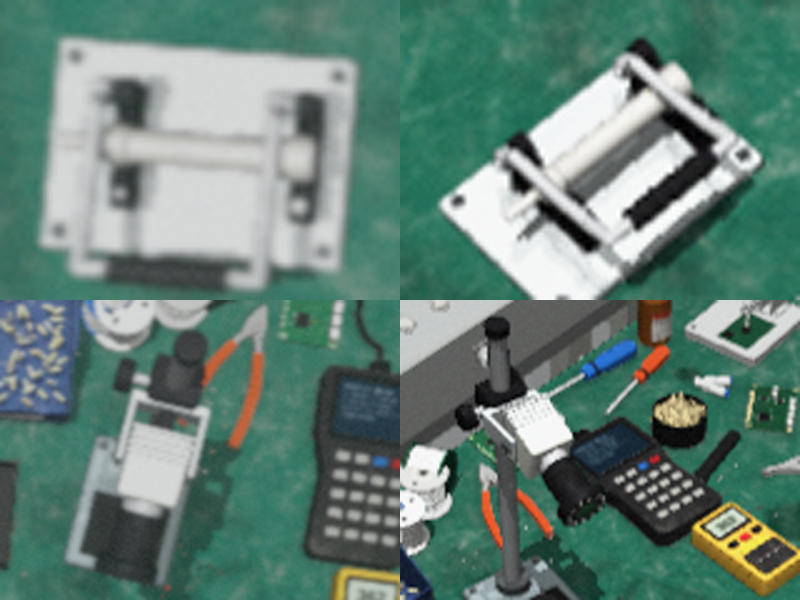

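The crops show the real, steel-grey barrel in the cradle. Its nose points to image left in the top view, which is world +y. The black handle is on the −x side, nearer the robot. I'll fit the cradle pose and triangulate the camera roughly.

```bash
cat >> h.py <<'E'
import json
from scipy.optimize import least_squares
def load(f):
    d=json.load(open('pics/'+f+'.json')); 
    if 'eye' in d: R=np.array(d['rotation']);e=np.array(d['eye'])
    else:
        T=np.array(d['tool_from_camera']);Rt=np.array(d['R']);R=Rt@T[:3,:3];e=np.array(d['tcp'])+Rt@T[:3,3]
    return dict(R=R,e=e,f=240/np.tan(np.radians(d['vertical_fov'])/2),cx=d['cx'],cy=d['cy'])
def proj(k,P):
    q=(np.atleast_2d(P)-k['e'])@k['R']; return q[:,:2]/q[:,2:]*k['f']+[k['cx'],k['cy']]
def ray(k,u,v):
    d=k['R']@np.array([(u-k['cx'])/k['f'],(v-k['cy'])/k['f'],1]); return d/np.linalg.norm(d)
def onz(k,u,v,z):
    d=ray(k,u,v); return k['e']+d*(z-k['e'][2])/d[2]
def tri(obs):
    A=0;b=0
    for k,u,v in obs:
        d=ray(k,u,v);M=np.eye(3)-np.outer(d,d);A=A+M;b=b+M@k['e']
    P=np.linalg.solve(A,b); return P,[np.round(proj(k,P)[0]-[u,v],1) for k,u,v in obs]
def rz(a): return np.array([[np.cos(a),-np.sin(a),0],[np.sin(a),np.cos(a),0],[0,0,1]])
def pl(x,P): return np.atleast_2d(P)@rz(x[2]).T+[x[0],x[1],0]
E
python3 - <<'E'
from h import *
t=load('top1.png');s=load('scene1.png')
a=lambda X,Y,x0,y0,k:(x0+(X+.5)/k-.5,y0+(Y+.5)/k-.5)
uv=np.array([a(62,40,198,220,5),a(357,60,198,220,5),a(350,272,198,220,5),a(42,248,198,220,5)])
M=np.array([[.05,.071,.01],[.05,-.071,.01],[-.05,-.071,.01],[-.05,.071,.01]])
k=400/92
us=np.array([a(363,155,242,286,k)])
f=lambda x:np.r_[(proj(t,pl(x,M))-uv).ravel()]
r_=least_squares(f,[.45,0,0]);print(r_.x,np.round(r_.fun,1))
x=r_.x
for n,P in dict(handle=[-.058,0,.065],hinge=[.024,0,.046],ax=[0,0,.042],cornerBR=[-.05,-.071,.01]).items():
    print(n,pl(x,P)[0],proj(t,pl(x,P)),proj(s,pl(x,P)))
# barrel ends
print('tail',(pl([0,0,0],[0,0,0]),onz(t,*a(315,155,198,220,5),.05)),'nose',onz(t,*a(60,140,198,220,5),.042))
print(tri([(t,362,195),(s,338,170)]), tri([(t,*a(190,345-300,310,85,2.5)),(s,*a(497,325-300,260-160,90,2.5))]))
E
```

```text
[ 0.5099545  -0.00051413 -0.06302995] [ 0.2  0.2  0.4  0.  -1.3 -0.5  0.7  0.3]
handle [0.45206967 0.00313918 0.065     ] [[232.36071237 274.6421643 ]] [[305.01410328 330.18104297]]
hinge [ 0.53390685 -0.00202585  0.046     ] [[236.55205719 239.27661792]] [[280.5017493  312.70816195]]
ax [ 0.5099545  -0.00051413  0.042     ] [[236.00884849 249.71305869]] [[287.75421473 320.03044565]]
cornerBR [ 0.45558163 -0.06822374  0.01      ] [[266.3211836  273.46902395]] [[326.18710029 322.05294481]]
tail (array([[0., 0., 0.]]), array([ 0.50757392, -0.05841586,  0.05      ])) nose [0.51470245 0.0607768  0.042     ]
(array([ 0.60094516, -0.27430336,  0.25143166]), [array([0.6, 0.9]), array([-0.9, -0.1])]) (array([ 0.74339809, -0.30440082,  0.35991555]), [array([0.2, 0.3]), array([-0.3, -0.1])])
```

Call:
step_arm(targets="0 0 -1 -7;0 0 -1 -7;0 0 -1 -7;0 0 -1 -7;0 0 -1 -7;0 0 -1 -7;0 0 -1 -7;0 0 -1 -7;0 0 -1 -7;-2 0 -1 -0.4;-4 -0.5 0 0;-4 -1 0 0", claw=4)

```text
time_s: 1.1
tcp_pos: [0.2652, -0.4758, 0.3218]
ee_rot: [[-0.065, -0.998, -0.001], [-0.998, 0.065, 0.001], [-0.001, 0.001, -1.0]]
wrist_force: [1.1, -0.5, 1.0]
gripper_width: 0.461
gripper_force: 0.0
```

Call:
step_arm(targets="-4 -1 0 0;-4 -1 0 0;-4 -1 0 0;-4 -1 0 0;-4 -1 0 0;-4 -1 0 0;-4 -1.5 0 0;-4 -1.5 0 0;-4 -1.5 0 0;-4 -1.5 0 0;-4 -1.5 0 0;-4 -1.5 0 0")

```text
time_s: 2.1
tcp_pos: [0.4428, -0.0103, 0.3226]
ee_rot: [[-0.062, -0.998, 0.0], [-0.998, 0.062, 0.0], [-0.0, -0.0, -1.0]]
wrist_force: [0.9, -0.9, 0.6]
gripper_width: 0.461
gripper_force: 0.0
```

Run:
```python
from h import *
s=sense();print(s['time_s'],s['tcp_pos'],np.round(s['ee_rot'],3).tolist(),np.round(s['joints'],1))
c=snap('wrist','w1.png');print(c['vertical_fov'],np.round(c['tool_from_camera'],3).tolist())
```

```text
2.1 [ 0.44276144 -0.0102714   0.32256245] [[-0.062, -0.998, 0.0], [-0.998, 0.062, 0.0], [-0.0, -0.0, -1.0]] [ 19.8   0.2 -13.   -0.  -76.8 -23.4]
58.76954501661729 [[-0.001, -0.965, -0.264, 0.074], [1.0, -0.001, -0.001, -0.001], [0.0, -0.264, 0.965, -0.163], [0.0, 0.0, 0.0, 1.0]]
```

View pics/w1.png

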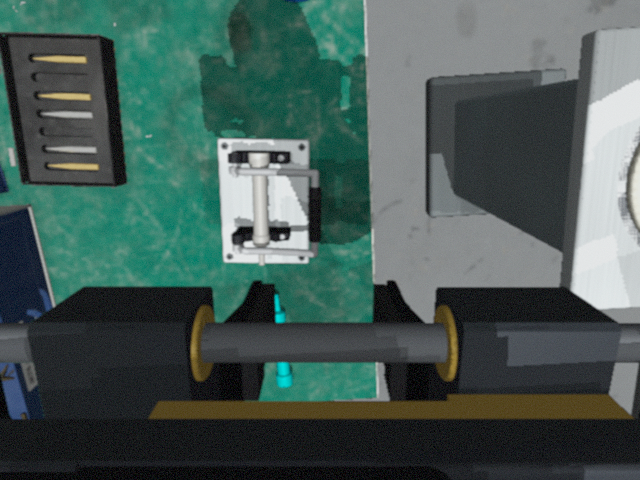

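The wrist view shows the cradle plate with corners at about (218,140), (310,139), (310,263) and (222,263). The handle is at about (314,208), the barrel tail at (260,153) and the nose at (262,264). I'll do a joint fit.

Run:
```python
from h import *
t=load('top1.png');w=load('w1.png')
a=lambda X,Y,x0,y0,k:(x0+(X+.5)/k-.5,y0+(Y+.5)/k-.5)
uv=np.array([a(62,40,198,220,5),a(357,60,198,220,5),a(350,272,198,220,5),a(42,248,198,220,5)])
M=np.array([[.05,.071,.01],[.05,-.071,.01],[-.05,-.071,.01],[-.05,.071,.01]])
uw=np.array([(222,263),(218,140),(310,139),(310,263)])
for wt in (0,1):
    f=lambda x:np.r_[wt*(proj(t,pl(x,M))-uv).ravel(),(proj(w,pl(x,M))-uw).ravel()]
    r_=least_squares(f,[.45,0,0]);x=r_.x;print(x,np.round(r_.fun,1))
T=np.array
for n,P in dict(handle=[-.058,0,.065],hinge=[.024,0,.046]).items(): print(n,pl(x,P)[0],proj(w,pl(x,P)))
for n,u,v,z in(('nose',262,264,.042),('tail',260,153,.05)):
    P=onz(w,u,v,z); print(n,(P-[x[0],x[1],0])@rz(x[2]))
s=sense();d=pl(x,[-.058,0,.065])[0]-s['tcp_pos'];print('to handle, tool',np.array(s['ee_rot']).T@d*100)
```

```text
[ 0.51071112 -0.00153107 -0.07450349] [ 0.  -0.   0.   0.  -0.  -0.   0.  -0.   1.9 -0.1 -0.6 -1.4 -0.5  0.7
 -0.8  0.9]
[ 0.51056879 -0.00134579 -0.07230222] [ 0.8 -0.4  0.9  0.1 -1.1 -0.5  0.9 -0.2  2.2  0.2 -0.6 -1.2 -0.5  0.7
 -0.6  1. ]
handle [0.45272032 0.00284409 0.065     ] [[315.65305269 214.30533177]]
hinge [ 0.53450608 -0.00307953  0.046     ] [[237.7638552  209.84068513]]
nose [0.00090498 0.06087202 0.042     ]
tail [-0.00163996 -0.05899631  0.05      ]
to handle, tool [-0.81999876 -0.5797037  25.68487651]
```

Call:
step_arm(targets="-0.8 -0.6 3 0;0 0 4 0;0 0 4 0;0 0 4 0;0 0 4 0;0 0 4 0;0 0 2 0;0 0 1.4 0;0 0 1 0;0 0 0 0")

```text
time_s: 2.98
tcp_pos: [0.4474, -0.0054, 0.0462]
ee_rot: [[-0.063, -0.998, -0.006], [-0.998, 0.063, -0.002], [0.002, 0.006, -1.0]]
wrist_force: [-0.8, -0.2, -0.2]
gripper_width: 0.463
gripper_force: 0.0
```

Call:
step_arm(targets="0 0 0 0;0 0 0 0;0 0 0 0;0 0 0 0;0 0 0 0", claw=0.5)

```text
time_s: 3.4
tcp_pos: [0.4518, -0.0043, 0.0497]
ee_rot: [[-0.062, -0.998, 0.006], [-0.998, 0.062, 0.001], [-0.002, -0.006, -1.0]]
wrist_force: [8.8, -6.0, -3.7]
gripper_width: 0.165
gripper_force: 4.5
```

Call:
step_arm(targets="0 -0.31 -0.88 0;0 -0.31 -0.88 0;0 -0.5 -0.79 0;0 -0.5 -0.79 0;0 -0.66 -0.66 0;0 -0.66 -0.66 0;0 -0.79 -0.5 0;0 -0.79 -0.5 0;0 -0.88 -0.31 0;0 -0.88 -0.31 0;0 -0.92 -0.11 0;0 -0.92 -0.11 0")

```text
time_s: 4.4
tcp_pos: [0.5292, -0.0109, 0.115]
ee_rot: [[-0.062, -0.998, -0.004], [-0.998, 0.062, -0.002], [0.002, 0.004, -1.0]]
wrist_force: [-3.9, -1.5, 2.6]
gripper_width: 0.139
gripper_force: 30.0
```

Call:
step_arm(targets="0 -0.93 0.1 0;0 -0.93 0.1 0;0 -0.88 0.3 0;0 -0.88 0.3 0;0 -0.8 0.48 0;0 -0.8 0.48 0;0 -0.67 0.65 0;0 -0.67 0.65 0;0 -0.51 0.78 0;0 -0.51 0.78 0;0 -0.32 0.87 0;0 -0.32 0.87 0")

```text
time_s: 5.4
tcp_pos: [0.6136, -0.0171, 0.0506]
ee_rot: [[-0.062, -0.998, 0.001], [-0.998, 0.062, -0.002], [0.002, -0.001, -1.0]]
wrist_force: [0.2, -6.8, 3.5]
gripper_width: 0.133
gripper_force: 29.7
```

Call:
step_arm(targets="0 0 0 0;0 0 0 0;0 0 0 0;0 0 -2 0;0 0 -4 0;0 0 -4 0;0 3.4 0 0;0 3.5 0 0;0 3.5 0 0;0 0 0 0", claw=4.5)

```text
time_s: 6.23
tcp_pos: [0.5015, -0.0088, 0.1498]
ee_rot: [[-0.062, -0.998, -0.005], [-0.998, 0.062, 0.001], [-0.001, 0.005, -1.0]]
wrist_force: [0.4, -0.1, -0.7]
gripper_width: 0.515
gripper_force: 0.0
```

Run:
```python
from h import *
s=sense();print(s['time_s'],s['tcp_pos'],np.round(s['wrist_force'],1))
c=snap('wrist','w2.png')['frame'];t=snap('top','top2.png')['frame'];sc=snap('scene','scene2.png')['frame']
cv2.imwrite('pics/v2.png',np.hstack([cv2.resize(c,(480,360)),np.vstack([cv2.resize(t[200:290,190:310],(320,240)),cv2.resize(sc[276:366,232:352],(320,240))])[:360]]))
```

```text
6.2333 [ 0.50151119 -0.00876626  0.14977418] [ 0.4 -0.1 -0.7]
```

View pics/v2.png

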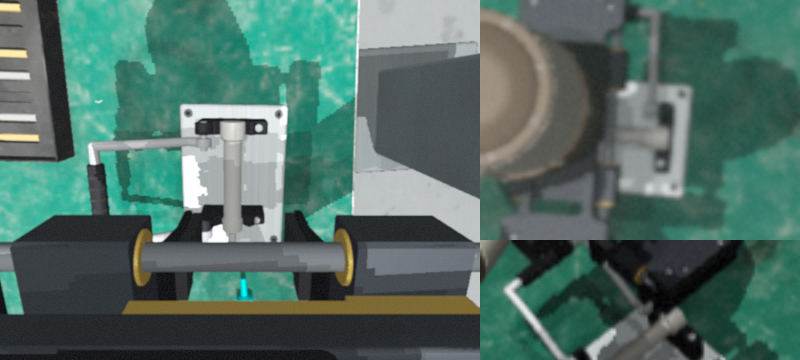

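The hold-down lies swung back, with its handle at about (97,190) of the left tile. The barrel is still in the cradle along column 232, with its tail at (232,125). I'll compute the offset.

Run:
```python
from h import *
s=sense();w=load('w2.png');R=np.array(s['ee_rot'])
for u,v in((232*4/3,150*4/3),(233*4/3,190*4/3),(232*4/3,124*4/3)):
    P=onz(w,u,v,.048); print(P, R.T@(P-s['tcp_pos'])*100, (P-[.5106,-.0013,0])@rz(-.070))
print(s['tcp_pos'],s['time_s'],s['joint_velocities'])
```

```text
[ 0.50909778 -0.03726377  0.048     ] [ 2.93644086 -0.09712612 10.31405602] [ 0.00101687 -0.03598076  0.048     ]
[ 0.51075899 -0.0023329   0.048     ] [-0.56027067 -0.04962487 10.31664949] [ 0.00023084 -0.00101925  0.048     ]
[ 0.50754558 -0.05870896  0.048     ] [ 5.08643552 -0.07315521 10.31229362] [ 0.0009684 -0.057482   0.048    ]
[ 0.50959172 -0.00795575  0.15115999] 6.3833 [-0.44142181  1.8292118   1.96171058  0.13112575 -0.13737719 -0.10067478]
```

Call:
step_arm(targets="0 0 0 0")

```text
time_s: 6.47
tcp_pos: [0.5102, -0.008, 0.1506]
ee_rot: [[-0.062, -0.998, 0.002], [-0.998, 0.062, 0.0], [-0.001, -0.002, -1.0]]
wrist_force: [0.9, -0.0, -0.1]
gripper_width: 0.516
gripper_force: 0.0
```

Call:
step_arm(targets="0.3 0 3 0;0 0 4 0;0 0 3 0;0 0 1.5 0;0 0 1 0;0 0 0 0;0 0 0 0")

```text
time_s: 7.05
tcp_pos: [0.5096, -0.0114, 0.0249]
ee_rot: [[-0.062, -0.998, 0.0], [-0.998, 0.062, -0.0], [0.0, -0.0, -1.0]]
wrist_force: [-0.1, -0.5, 0.4]
gripper_width: 0.518
gripper_force: 0.0
```

Call:
step_arm(targets="0 0 0 0;0 0 0 0;0 0 0 0;0 0 0 0;0 0 0 0;0 0 0 0;0 0 0 0", claw=0.5)

```text
time_s: 7.63
tcp_pos: [0.51, -0.0112, 0.0259]
ee_rot: [[-0.062, -0.998, 0.003], [-0.998, 0.062, 0.001], [-0.001, -0.003, -1.0]]
wrist_force: [2.3, -1.2, 3.6]
gripper_width: 0.214
gripper_force: 30.0
```

Call:
step_arm(targets="0 0 -0.5 0;0 0 -1 0;0 0 -2 0;0 0 -2 0;0 0 -2 0;0 0 -1 0;0 0 0 0;0 0 0 0;0 0 0 0;0 0 0 0")

```text
time_s: 8.47
tcp_pos: [0.5074, -0.0117, 0.1086]
ee_rot: [[-0.063, -0.998, -0.003], [-0.998, 0.063, -0.001], [0.001, 0.003, -1.0]]
wrist_force: [0.6, -0.7, -1.7]
gripper_width: 0.218
gripper_force: 30.0
```

The barrel is lifted. Next I'll look at the lens from above with the wrist camera.

Call:
step_arm(targets="0 0 -4 0;0 0 -4 0;0 0 -4 0;0 0 -4 0;2 0 -4 0;3 0 -4 0;4 0 0 0;3 0 0 0;0 0 0 0;0 0 0 0;0 0 0 0;0 0 0 0")

```text
time_s: 9.47
tcp_pos: [0.5013, -0.1242, 0.3397]
ee_rot: [[-0.061, -0.998, -0.002], [-0.998, 0.061, 0.0], [-0.0, 0.002, -1.0]]
wrist_force: [0.2, -0.2, -1.2]
gripper_width: 0.222
gripper_force: 30.0
```

Run:
```python
from h import *
snap('wrist','w3.png')
```

Call:
step_arm(targets="0 3 0 0;4 4 0 0;4 2 0 0;2 1 0 0;0 0 0 0;0 0 0 0;0 0 0 0;0 0 0 0")

```text
time_s: 10.18
tcp_pos: [0.4087, -0.2051, 0.3403]
ee_rot: [[-0.061, -0.998, -0.0], [-0.998, 0.061, 0.0], [-0.0, 0.0, -1.0]]
wrist_force: [0.2, 0.1, -1.0]
gripper_width: 0.212
gripper_force: 30.0
```

Run:
```python
from h import *
snap('wrist','w4.png');snap('top','top4.png');snap('scene','scene4.png')
s=sense();print(s['tcp_pos'],s['time_s'])
a=[cv2.imread('pics/'+n)for n in('w3.png','w4.png')]
for n in('w3.png','w4.png','scene1.png','top1.png'):print(n,proj(load(n),[[.6,-.274,.25],[.743,-.304,.36]]))
b=[cv2.resize(i[:300],(640,300))for i in a]
cv2.imwrite('pics/v3.png',np.vstack(b))
```

```text
[ 0.40857103 -0.20525075  0.34033158] 10.3333
w3.png [[ 120.92523252  -12.22199101]
 [-623.38085063 -228.80363811]]
w4.png [[  -9.42120454  154.15765293]
 [-730.95746006  110.69496192]]
scene1.png [[337.3169985  170.62401076]
 [298.24845693  99.76730612]]
top1.png [[362.4187765  196.49089063]
 [385.67078986 103.1929471 ]]
```

View pics/v3.png

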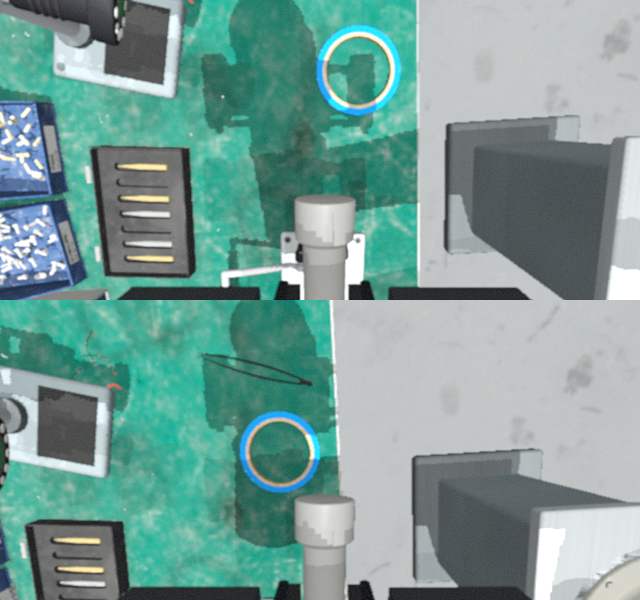

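Call:
step_arm(targets="1 0 -3 0;1.6 -1.5 -3 0;1.6 -1.5 0 0;0 -1.4 0 0;0 0 0 0;0 0 0 0;0 0 0 0;0 0 0 0")

```text
time_s: 11.0
tcp_pos: [0.4488, -0.2502, 0.4006]
ee_rot: [[-0.062, -0.998, -0.0], [-0.998, 0.062, -0.0], [0.0, 0.0, -1.0]]
wrist_force: [0.3, -0.8, -0.7]
gripper_width: 0.22
gripper_force: 30.0
```

Run:
```python
from h import *
snap('wrist','w5.png')
```

Call:
step_arm(targets="3 0 0 0;4 0 0 0;3 0 0 0;0 0 0 0;0 0 0 0;0 0 0 0;0 0 0 0")

```text
time_s: 11.63
tcp_pos: [0.443, -0.3496, 0.4011]
ee_rot: [[-0.061, -0.998, 0.001], [-0.998, 0.061, -0.0], [0.0, -0.001, -1.0]]
wrist_force: [0.4, 0.4, -1.6]
gripper_width: 0.215
gripper_force: 30.0
```

Run:
```python
from h import *
snap('wrist','w6.png');print(sense()['tcp_pos'])
for n in('w5.png','w6.png'):print(n,proj(load(n),[[.6,-.274,.25],[.743,-.304,.36]]))
a=[cv2.resize(cv2.imread('pics/'+n)[y:y+200,0:267],(400,300),interpolation=cv2.INTER_CUBIC)for n,y in(('w5.png',100),('w6.png',0))]
s=[cv2.resize(cv2.imread('pics/'+n)[y:y+90,x:x+120],(400,300),interpolation=cv2.INTER_CUBIC)for n,x,y in(('scene1.png',280,110),('top1.png',330,115))]
cv2.imwrite('pics/v4.png',np.vstack([np.hstack(a),np.hstack(s)]))
```

```text
[ 0.44305328 -0.34947392  0.40119095]
w5.png [[ 120.73819538  206.93525273]
 [-287.58732968  206.87955391]]
w6.png [[ 137.1528793   327.91389614]
 [-216.26816327  385.46913576]]
```

View pics/v4.png

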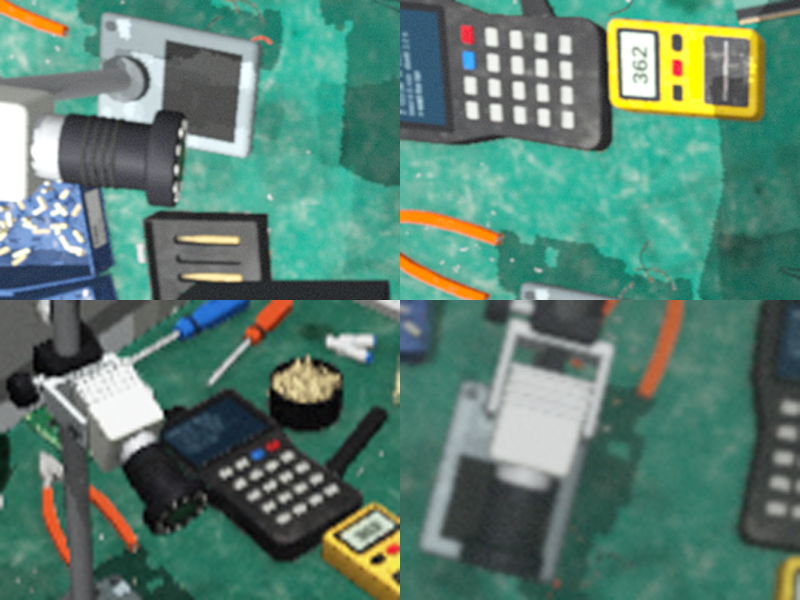

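In the w5 tile (top left) the ring light is at about (150–187, 110–206), the lens barrel at (60–150, 115–180) and the white neck at (45,148). In the scene tile the ring face is at about (178,507) and the neck at (140,440). In the top tile the ring's front edge runs from (462,563) to (553,582). I'll fit the lens axis and overlay it to check.

```bash
cat > fit.py <<'E'
from h import *
W=load('w5.png');S=load('scene1.png');T=load('top1.png')
k=400/267; b=400/120
w=lambda X,Y:np.array(((X+.5)/k-.5,(Y+.5)/1.5-.5+100))
s=lambda X,Y:np.array((280+(X+.5)/b-.5,110+(Y-300+.5)/b-.5))
t=lambda X,Y:np.array((330+(X-400+.5)/b-.5,115+(Y-300+.5)/b-.5))
def axes(yw,p): # x axis into camera (up by p)
    x=np.array([np.cos(p)*np.cos(yw),np.cos(p)*np.sin(yw),np.sin(p)]);y=np.array([-np.sin(yw),np.cos(yw),0]);return x,y,np.cross(x,y)
def circ(q,s,r,n=60):
    x,y,z=axes(q[3],q[4]);a=np.linspace(0,2*np.pi,n)[:,None];return q[:3]+s*x+r*(np.cos(a)*y+np.sin(a)*z)
E
python3 - <<'E'
from fit import *
obs=[(W,w,[(45,148)],[(184,112),(179,206)]),(S,s,[(140,440)],[(148,530),(208,487)]),(T,t,[(524,478)],[(462,563),(553,582)])]
def f(q):
    out=[]
    x,y,z=axes(q[3],q[4])
    for K,m,neck,rim in obs:
        c=proj(K,q[:3])[0];n=proj(K,q[:3]+.09*x)[0];d=(n-c)/np.linalg.norm(n-c);pn=np.array([-d[1],d[0]])
        out.append((m(*neck[0])-c)@pn)
        P=proj(K,circ(q,0,.025)); o=P@pn
        for R in rim:
            R=m(*R); e=P[o.argmax()] if (R-c)@pn>0 else P[o.argmin()]
            out+=list(R-e)
    return np.array(out)
r_=least_squares(f,[.6,-.274,.25,-.15,.35],x_scale=[.01,.01,.01,.1,.1],diff_step=1e-3)
q=r_.x;print(q,np.round(r_.fun,1)); np.save('q.npy',q)
tiles=[]
for n,K,(x0,y0,ww,hh) in(('w5.png',W,(10,140,160,120)),('scene1.png',S,(310,130,64,48)),('top1.png',T,(335,150,64,48)),):
    g=800/2/ww; i=cv2.resize(cv2.imread('pics/'+n)[y0:y0+hh,x0:x0+ww],(400,300),interpolation=cv2.INTER_CUBIC)
    i2=i.copy()
    for P in(circ(q,0,.025),circ(q,.09,.001),np.array([q[:3],q[:3]+.12*axes(q[3],q[4])[0]])):
        p=((proj(K,P)-[x0,y0]+.5)*g-.5); cv2.polylines(i2,[np.int32(p*16)],False,(0,0,255),1,cv2.LINE_AA,4)
    tiles.append(i2); 
    if n=='scene1.png': tiles.append(i)
cv2.imwrite('pics/v5.png',np.vstack([np.hstack(tiles[:2]),np.hstack(tiles[2:])]))
E
```

```text
[ 0.60488338 -0.27300815  0.2395635  -0.23248203  0.37914093] [ 0.5 -0.   1.1  0.3 -1.3  0.9 -2.3 -0.8 -2.4 -1.2 -1.3 -0.5  1.6  1.6
  1.2]
```

View pics/v5.png

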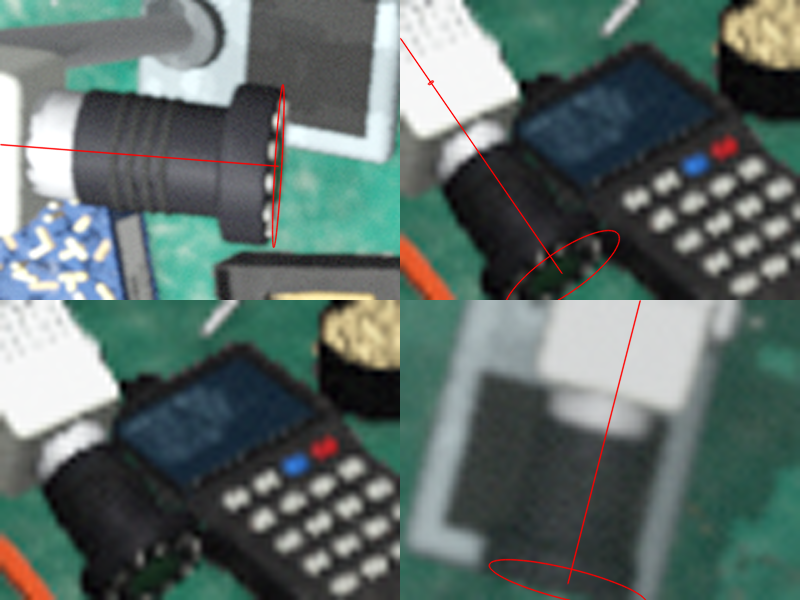

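The overlay fits w5 well. It is about 2 px off in the scene tile, where the glass centre is at tile (548,275), and about 1–2 px off in the top tile, where the neck is at tile (598,418). I'll refit with these sharper points.

Run:
```python
from fit import *
m=lambda X,Y,x0,y0,g:np.array((x0+(X+.5)/g-.5,y0+(Y+.5)/g-.5))
wm=lambda X,Y:m(X,Y,10,140,2.5); sm=lambda X,Y:m(X-400,Y,310,130,6.25); tm=lambda X,Y:m(X-400,Y-300,335,150,6.25)
obs=[(W,wm(275.5,165),[wm(80,149),wm(218,160)],1.2),(S,sm(548,275),[sm(473,148)],1),(T,tm(561,579),[tm(598,418)],1)]
print([proj(K,np.load('q.npy')[:3])[0]-c for K,c,_,_ in obs])
def f(q):
    o=[];x=axes(q[3],q[4])[0]
    for K,c0,n,wt in obs:
        c=proj(K,q[:3])[0];d=proj(K,q[:3]+.08*x)[0]-c;d/=np.linalg.norm(d);pn=np.array([-d[1],d[0]])
        o+=list(wt*(c-c0))+[wt*(p-c)@pn for p in n]
    return np.array(o)
for i in range(4):
    ob0=obs
    if i<3: obs=[o for j,o in enumerate(obs) if j!=i]
    r_=least_squares(f,np.load('q.npy'),x_scale=[.01,.01,.01,.1,.1]);print(i,np.round(r_.x,4),np.round(r_.fun,1));obs=ob0
np.save('q.npy',r_.x)
```

```text
[array([1.03211814, 0.34732247]), array([ 2.17691299, -0.3104791 ]), array([1.0307342, 0.6822181])]
0 [ 0.6072 -0.2704  0.2388 -0.2182  0.5073] [ 0.7  0.1 -0.  -0.3 -0.5 -0. ]
1 [ 0.6079 -0.2725  0.2347 -0.1992  0.2242] [ 0.2  0.  -0.   0.2  0.5 -0.4 -0. ]
2 [ 0.6083 -0.2725  0.2345 -0.2566  0.4466] [-0.3  0.  -0.   0.2  0.9  0.7 -0. ]
3 [ 0.6082 -0.2725  0.2345 -0.2454  0.4129] [-0.1  0.1  0.2  0.3  0.9  0.8  0.6  0.5 -0.6 -1.3]
```

Run:
```python
from fit import *
L=np.load('q.npy')[:3]
for yw in(-.2,-.232,-.26):
  for p in(.2,.3,.4,.5):
    x=axes(yw,p)[0]; o=[]
    for K in(S,T,W):
        c=proj(K,L)[0];n=proj(K,L+.08*x)[0];o+=[round(float((n-c)[0]/(n-c)[1]),3)]
    print(yw,p,o[:2],round(1/o[2],3))
print('obs scene',75/127,'top',(561-598)/(579-418),'w5',(149-160)/(80-218))
```

```text
-0.2 0.2 [0.878, -0.212] 0.089
-0.2 0.3 [0.79, -0.218] 0.068
-0.2 0.4 [0.714, -0.224] 0.047
-0.2 0.5 [0.646, -0.23] 0.027
-0.232 0.2 [0.825, -0.245] 0.117
-0.232 0.3 [0.744, -0.25] 0.095
-0.232 0.4 [0.673, -0.255] 0.073
-0.232 0.5 [0.61, -0.261] 0.052
-0.26 0.2 [0.78, -0.274] 0.142
-0.26 0.3 [0.704, -0.279] 0.119
-0.26 0.4 [0.638, -0.283] 0.096
-0.26 0.5 [0.579, -0.289] 0.073
obs scene 0.5905511811023622 top -0.22981366459627328 w5 0.07971014492753623
```

Lens: position ≈ (0.608, −0.2725, 0.2345), yaw ≈ −0.235, pitch ≈ 0.40. The tool can't tilt, so I'll pitch the barrel within the grip by lowering it onto the cradle's tail-side V-block with the tail hanging free.

Call:
step_arm(targets="-4 0 0 0;-4 0 0 0;-4 0 0 0;-4 0 0 0;-4 0 1 0;-4 0 3 0;-3.3 -1 4 0;0 -1.8 4 0;0 -1.8 4 0;0 0 4 0;0 0 4 0;0 0 4 0")

```text
time_s: 12.68
tcp_pos: [0.5013, -0.0931, 0.1371]
ee_rot: [[-0.06, -0.998, 0.002], [-0.998, 0.06, 0.0], [-0.0, -0.002, -1.0]]
wrist_force: [0.6, 0.9, -1.6]
gripper_width: 0.214
gripper_force: 30.0
```

Call:
step_arm(targets="0 0 3 0;0 0 2 0;0 0 1 0;0 0 0 0;0 0 0 0;0 0 0 0;0 0 0 0")

```text
time_s: 13.27
tcp_pos: [0.5026, -0.094, 0.0799]
ee_rot: [[-0.062, -0.998, 0.004], [-0.998, 0.062, 0.0], [-0.001, -0.004, -1.0]]
wrist_force: [0.8, -1.3, -1.8]
gripper_width: 0.217
gripper_force: 30.0
```

Call:
step_arm(targets="-1.4 -0.2 0 0;0 0 2 0;0 0 2 0;0 0 1 0;0 0 0 0;0 0 0 0;0 0 0 0;0 0 0 0")

```text
time_s: 13.93
tcp_pos: [0.505, -0.0804, 0.0292]
ee_rot: [[-0.062, -0.998, 0.002], [-0.998, 0.062, 0.0], [-0.0, -0.002, -1.0]]
wrist_force: [0.4, 0.4, -0.5]
gripper_width: 0.217
gripper_force: 30.0
```

Call:
step_arm(targets="0 0 0.3 0;0 0 0.3 0;0 0 0.2 0;0 0 0.2 0;0 0 0 0;0 0 0 0;0 0 0 0")

```text
time_s: 14.52
tcp_pos: [0.5052, -0.0809, 0.0191]
ee_rot: [[-0.062, -0.998, 0.002], [-0.998, 0.062, -0.001], [0.0, -0.002, -1.0]]
wrist_force: [-0.5, -3.1, 5.0]
gripper_width: 0.217
gripper_force: 30.0
```

Call:
step_arm(targets="0 0 0.2 0;0 0 0.1 0;0 0 0 0;0 0 0 0;0 0 0 0")

```text
time_s: 14.93
tcp_pos: [0.5052, -0.0809, 0.0163]
ee_rot: [[-0.062, -0.998, 0.002], [-0.998, 0.062, -0.001], [0.0, -0.002, -1.0]]
wrist_force: [-1.1, -3.1, 6.7]
gripper_width: 0.216
gripper_force: 30.0
```

Call:
step_arm(targets="0 0 -1 0;0 0 -2 0;0 0 -3 0;0 0 -4 0;0 0 -3 0;0 0 0 0;0 0 0 0;0 0 0 0;0 0 0 0")

```text
time_s: 15.68
tcp_pos: [0.5028, -0.0803, 0.1435]
ee_rot: [[-0.063, -0.998, -0.004], [-0.998, 0.063, 0.0], [0.0, 0.004, -1.0]]
wrist_force: [-0.3, -0.1, -0.3]
gripper_width: 0.215
gripper_force: 30.0
```

Run:
```python
from h import *
s=sense();w=snap('wrist','w7.png')['frame'];sc=snap('scene','scene7.png')['frame']
p=np.array(s['tcp_pos'])+[0,0,.017];print(s['tcp_pos'])
k=load('scene7.png');kw=load('w7.png');print(proj(k,p),proj(kw,p))
u,v=np.int32(proj(k,p)[0]);x0=u-60;y0=v-45
print(x0,y0)
cv2.imwrite('pics/v7.png',np.hstack([cv2.resize(sc[y0:y0+90,x0:x0+120],(400,300),interpolation=cv2.INTER_CUBIC),cv2.resize(w,(400,300))]))
```

```text
[ 0.50277183 -0.08034687  0.14354657]
[[312.38209461 267.93440801]] [[326.08227527 328.20465313]]
252 222
```

View pics/v7.png

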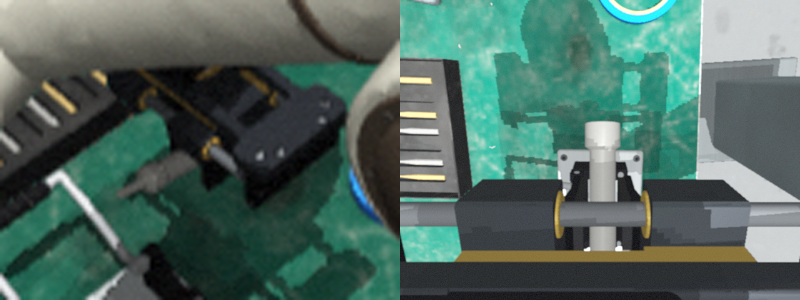

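The scene tile shows the nose tip at about (122,195), which is px (288.6,280.5). The wrist tile shows the tail collar's top edge at about (203,122), which is px (325,195). I'll solve for the pitch.

Run:
```python
from h import *
d=json.load(open('pics/w7.png.json'));tcp=np.array(d['tcp']);R=np.array(d['R'])
h=-R[:,0];g=tcp-R[:,2]*.017
K=load('scene7.png');W=load('w7.png')
for th in(0,.2,.3,.35,.4,.45,.5):
    a=h*np.cos(th)+np.array([0,0,np.sin(th)]);up=-h*np.sin(th)+np.array([0,0,np.cos(th)])
    print(th,proj(K,g+.071*a)[0].round(1),proj(W,g-.049*a+.0105*up)[0].round(1), proj(W,g-.049*a-.0105*up)[0].round(1))
```

```text
0 [287.9 287. ] [326.3 204.6] [325.8 194.2]
0.2 [288.  282.6] [326.  196.1] [325.6 198.1]
0.3 [288.4 280.1] [325.9 194.4] [325.5 201.7]
0.35 [288.7 278.8] [325.8 194.1] [325.5 203.9]
0.4 [289.  277.5] [325.8 194.1] [325.4 206.3]
0.45 [289.5 276.1] [325.7 194.5] [325.4 208.9]
0.5 [290.  274.8] [325.7 195.2] [325.4 211.7]
```

Call:
step_arm(targets="0 0 3 0;0 0 4 0;0 0 3 0;0 0 1.5 0;0 0 0 0;0 0 0 0;0 0 0 0")

```text
time_s: 16.37
tcp_pos: [0.5051, -0.0803, 0.0306]
ee_rot: [[-0.062, -0.998, 0.001], [-0.998, 0.062, -0.0], [0.0, -0.001, -1.0]]
wrist_force: [1.4, -0.8, -0.8]
gripper_width: 0.216
gripper_force: 30.0
```

Call:
step_arm(targets="0 0 0.5 0;0 0 0.5 0;0 0 0.3 0;0 0 0.2 0;0 0 0.1 0;0 0 0 0;0 0 0 0;0 0 0 0")

```text
time_s: 17.03
tcp_pos: [0.5053, -0.0804, 0.0153]
ee_rot: [[-0.062, -0.998, 0.003], [-0.998, 0.062, -0.0], [-0.0, -0.003, -1.0]]
wrist_force: [-0.7, -0.2, 6.0]
gripper_width: 0.214
gripper_force: 30.0
```

Call:
step_arm(targets="0 0 0.1 0;0 0 0 0;0 0 0 0;0 0 -1 0;0 0 -3 0;0 0 -4 0;0 0 -4 0;0 2 -3.5 0;0 3.5 0 0;0 3.5 0 0;3 3 0 0;3 0 0 0")

```text
time_s: 18.03
tcp_pos: [0.3746, -0.1314, 0.168]
ee_rot: [[-0.059, -0.998, -0.003], [-0.998, 0.059, 0.002], [-0.002, 0.003, -1.0]]
wrist_force: [0.1, 0.8, -0.2]
gripper_width: 0.215
gripper_force: 30.0
```

Call:
step_arm(targets="3 0 0 7;0 0 0 7;0 0 0 7;0 0 0 7;0 0 0 7;0 0 0 7;0 0 0 7;0 0 0 7;0 0 0 7;0 0 0 7;0 0 0 7;0 0 0 7")

```text
time_s: 19.03
tcp_pos: [0.3788, -0.1621, 0.1683]
ee_rot: [[-0.999, -0.036, -0.0], [-0.036, 0.999, 0.0], [0.0, 0.0, -1.0]]
wrist_force: [0.1, 0.2, -0.9]
gripper_width: 0.214
gripper_force: 30.0
```

Call:
step_arm(targets="0 0 0 7;0 0 0 7;0 0 0 2;0 0 0 0;0 0 0 0;0 0 0 0;0 0 0 0")

```text
time_s: 19.62
tcp_pos: [0.3792, -0.1622, 0.1681]
ee_rot: [[-0.972, 0.234, 0.0], [0.234, 0.972, 0.0], [-0.0, 0.0, -1.0]]
wrist_force: [-0.3, 0.4, -1.6]
gripper_width: 0.214
gripper_force: 30.0
```

Run:
```python
from h import *
s=sense();R=np.array(s['ee_rot']);print(s['tcp_pos'],R.round(3).tolist(),np.degrees(np.arctan2(-R[1,0],-R[0,0])))
print(R.T@(np.array([.5001,-.2466,.1704])-s['tcp_pos'])*100,np.round(s['joints'],1))
```

```text
[ 0.37919592 -0.16215653  0.16809409] [[-0.972, 0.234, 0.0], [0.234, 0.972, 0.0], [-0.0, 0.0, -1.0]] -13.542786732646658
[-13.73167144  -5.37830681  -0.23053518] [  -0.4    4.1  -32.2   -0.   -53.7 -103.2]
```

Call:
step_arm(targets="0 -2.7 0 0;0 -2.7 0 0;-3 0 -0.2 0;-4 0 0 0;-3 0 0 0;-2 0 0 0;-0.7 0 0 0;0 0 0 0;0 0 0 0;0 0 0 0;0 0 0 0")

```text
time_s: 20.53
tcp_pos: [0.4889, -0.2442, 0.1703]
ee_rot: [[-0.972, 0.235, -0.0], [0.235, 0.972, 0.0], [0.0, 0.0, -1.0]]
wrist_force: [-0.0, -0.2, 0.2]
gripper_width: 0.22
gripper_force: 30.0
```

Run:
```python
from fit import *
s=sense();sc=snap('scene','scene8.png')['frame'];t=snap('top','top8.png')['frame'];w=snap('wrist','w8.png')['frame']
p=np.array(s['tcp_pos']);R=np.array(s['ee_rot']);print(p,s['time_s'],R[:,0].round(3))
h=-R[:,0];g=p+[0,0,.017];th=.4
n=g+.071*(h*np.cos(th)+[0,0,np.sin(th)]);x,y,z=axes(-.235,.4);L=np.load('q.npy')[:3]
d=n-L;print('pred lens frame',d@x,d@y,d@z)
print(proj(load('scene8.png'),[n,L,g]),proj(load('top8.png'),[n,L]))
a=cv2.resize(sc[130:220,260:380],(800,600),interpolation=cv2.INTER_CUBIC)
b=cv2.resize(w[60:360,120:520],(300,225))
a[375:,500:]=b
cv2.imwrite('pics/v8.png',a)
```

```text
[ 0.4888903  -0.24415961  0.17025808] 20.5333 [-0.972  0.235  0.   ]
pred lens frame -0.060360803867301284 -0.00037460135991394317 0.004213185385366058
[[348.97340761 194.69878788]
 [334.20488869 174.36240854]
 [366.02284108 220.2337575 ]] [[353.49828708 223.26848428]
 [360.84020025 193.65710286]]
```

View pics/v8.png

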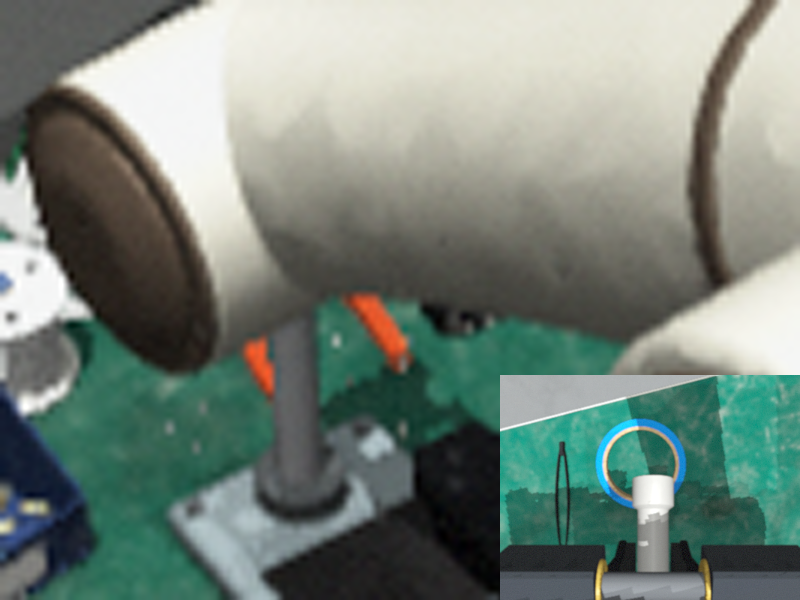

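The arm hides the barrel in the scene view. The wrist inset shows the tail collar at inset (633–675, 475–505). I'll measure the pitch numerically from the collar and tube silhouettes in the wrist images. In w3 the barrel was level, so it serves as the reference.

Run:
```python
from h import *
for n in('w3.png','w5.png','w7.png','w8.png'):
    i=cv2.imread('pics/'+n); hsv=cv2.cvtColor(i,cv2.COLOR_BGR2HSV)
    m=(hsv[...,1]<60)&(hsv[...,2]>60)
    o=[]
    for v in range(188,286,6):
        row=m[v]; c=325
        if not row[c]: o.append((v,0,0));continue
        l=c; 
        while l>200 and row[l-1]: l-=1
        r2=c
        while r2<450 and row[r2+1]: r2+=1
        o.append((v,l,r2-l+1))
    print(n,o)
    col=i[186:290,318:332].mean((1,2)); g=np.abs(np.diff(col)); print('  steps',[(186+j,round(float(g[j]),0)) for j in np.argsort(-g)[:6]])
```

```text
w3.png [(188, 0, 0), (194, 0, 0), (200, 294, 62), (206, 294, 62), (212, 294, 61), (218, 294, 61), (224, 295, 60), (230, 294, 60), (236, 280, 86), (242, 280, 85), (248, 302, 63), (254, 301, 64), (260, 302, 63), (266, 261, 103), (272, 281, 83), (278, 281, 83), (284, 288, 73)]
  steps [(np.int64(203), 35.0), (np.int64(204), 31.0), (np.int64(245), 17.0), (np.int64(202), 15.0), (np.int64(249), 15.0), (np.int64(205), 14.0)]
w5.png [(188, 0, 0), (194, 0, 0), (200, 295, 61), (206, 295, 61), (212, 295, 61), (218, 295, 60), (224, 295, 60), (230, 295, 59), (236, 295, 59), (242, 299, 52), (248, 303, 44), (254, 303, 43), (260, 303, 43), (266, 304, 42), (272, 304, 41), (278, 303, 42), (284, 303, 43)]
  steps [(np.int64(203), 35.0), (np.int64(204), 31.0), (np.int64(245), 17.0), (np.int64(249), 15.0), (np.int64(202), 14.0), (np.int64(205), 14.0)]
w7.png [(188, 0, 0), (194, 304, 41), (200, 296, 57), (206, 296, 56), (212, 296, 56), (218, 295, 58), (224, 295, 57), (230, 295, 58), (236, 298, 52), (242, 252, 137), (248, 252, 138), (254, 252, 126), (260, 303, 43), (266, 302, 44), (272, 302, 44), (278, 302, 44), (284, 302, 44)]
  steps [(np.int64(193), 57.0), (np.int64(192), 40.0), (np.int64(194), 34.0), (np.int64(233), 23.0), (np.int64(232), 14.0), (np.int64(234), 14.0)]
w8.png [(188, 0, 0), (194, 305, 40), (200, 297, 55), (206, 297, 54), (212, 296, 56), (218, 296, 56), (224, 296, 57), (230, 297, 56), (236, 299, 52), (242, 303, 43), (248, 303, 42), (254, 303, 42), (260, 303, 42), (266, 303, 42), (272, 303, 42), (278, 303, 42), (284, 303, 42)]
  steps [(np.int64(192), 79.0), (np.int64(193), 52.0), (np.int64(191), 36.0), (np.int64(244), 21.0), (np.int64(243), 18.0), (np.int64(245), 15.0)]
```

The collar widths are 61.5 px level, 56.7 px in w7 and 54.8 px in w8. They give a pitch of about 0.26 in w7, which agrees with the scene view, and about 0.365 rad now. That suits the lens at about 0.40. I'll advance 1 cm to close the gap.

Call:
step_arm(targets="-0.3 0 0 0;-0.4 0 0 0;-0.3 0 0 0;0 0 0 0;0 0 0 0;0 0 0 0;0 0 0 0;0 0 0 0;0 0 0 0")

```text
time_s: 21.43
tcp_pos: [0.4997, -0.2469, 0.17]
ee_rot: [[-0.972, 0.235, -0.0], [0.235, 0.972, 0.0], [0.0, -0.0, -1.0]]
wrist_force: [-0.1, 0.3, -0.5]
gripper_width: 0.219
gripper_force: 30.0
```

Run:
```python
from fit import *
s=sense();t=snap('top','top9.png')['frame'];sc=snap('scene','scene9.png')['frame']
p=np.array(s['tcp_pos']);R=np.array(s['ee_rot']);print(p,s['time_s'],np.round(s['wrist_force'],1),s['gripper_force'])
h=-R[:,0];g=p+[0,0,.017]
L=np.load('q.npy')[:3]
for pl_ in(.34,.4,.46):
  for th in(.33,.365,.4):
    x,y,z=axes(-.235,pl_);n=g+.071*(h*np.cos(th)+[0,0,np.sin(th)]);d=n-L;print(pl_,th,np.round([d@x,d@y,d@z],4))
print(proj(load('top9.png'),[n,L]),proj(load('scene9.png'),[n,L]))
cv2.imwrite('pics/v9.png',np.hstack([cv2.resize(t[135:255,300:460],(400,300),interpolation=cv2.INTER_CUBIC),cv2.resize(sc[130:250,260:420],(400,300),interpolation=cv2.INTER_CUBIC)]))
```

```text
[ 0.49971747 -0.24685668  0.16997796] 21.4333 [-0.1  0.3 -0.5] 29.986647284591754
0.34 0.33 [-0.0499 -0.0005 -0.0084]
0.34 0.365 [-0.05   -0.0005 -0.0059]
0.34 0.4 [-0.0501 -0.0005 -0.0034]
0.4 0.33 [-0.0504 -0.0005 -0.0053]
0.4 0.365 [-0.0502 -0.0005 -0.0029]
0.4 0.4 [-0.0502 -0.0005 -0.0004]
0.46 0.33 [-0.0506 -0.0005 -0.0023]
0.46 0.365 [-0.0503 -0.0005  0.0002]
0.46 0.4 [-0.0501 -0.0005  0.0026]
[[354.83287925 217.84937205]
 [360.84020025 193.65710286]] [[346.11669914 191.94300009]
 [334.20488869 174.36240854]]
```

View pics/v9.png

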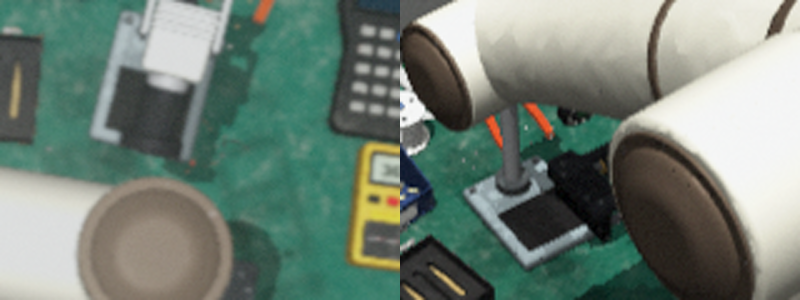

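The nose isn't visible in either view because the wrist covers it, so I'm relying on the computed estimate. It puts the nose about 3 mm low, so I'll raise it 3 mm, settle and hand in.

Call:
step_arm(targets="0 0 -0.3 0;0 0 0 0;0 0 0 0;0 0 0 0;0 0 0 0;0 0 0 0;0 0 0 0;0 0 0 0;0 0 0 0;0 0 0 0")

```text
time_s: 22.37
tcp_pos: [0.4998, -0.2469, 0.173]
ee_rot: [[-0.972, 0.235, -0.0], [0.235, 0.972, 0.0], [0.0, -0.0, -1.0]]
wrist_force: [0.6, -0.1, -0.6]
gripper_width: 0.217
gripper_force: 30.0
```

Run:
```python
from h import *
s=sense();print(s['tcp_pos'],np.abs(s['joint_velocities']).max(),s['gripper_force']);print(r.finish_job())
```

```text
[ 0.4997989  -0.24685621  0.17297102] 0.09598300087934761 29.986611279380355
the job is handed in; nothing more can be done
None
```

I handed the job in at about 22 s with the hold-down swung back and the barrel held still, its nose an estimated 50 mm in front of the lens and within a few mm of its axis; the arm hid the nose at the end, so that position is calculated rather than seen, and no verdict came back.

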